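# Click the filter shutter of a sensor trainer into its first stop

### The arm

A 6-joint arm with a two-finger parallel gripper is mounted at the origin on the work surface. World frame = base frame: x ahead of the robot, y to its left, z up, the work surface at z = 0. Lengths are in m, angles in rad, forces in N, time in s.
With the tool pointing down it reaches from about 0.275 to 1 m from the base axis. Payload 8.4 kg.
Tool frame: the origin (TCP) lies at the very end of the fingers, on their centre line; the grasp point (between the pads) lies 19 mm behind it; z points along the fingers, y is the line along which they close (so a half turn about z gives the same grasp; the last joint's range is limited). The gripper opens to 85 mm and grips with 20 to 120 N. Pads are 22 mm wide; open, the fingers measure 114 mm over their backs; the gripper's body (76 mm by 85 mm) begins 54 mm behind the grasp point. The pads swing forward as they close: fully open they stand 13 mm farther back than shut.
Start: joints at [1.107, 0.353, 1.633, -0, 1.155, -0.002], TCP at [0.278, 0.56, 0.231] pointing down, gripper open.
Joint ranges: [-2.63, 2.63], [-0.92, 2.1], [0.06, 2.66], [-1.3, 4.44], [0, 2.69], [-3.02, 3.02]. Speed limits (rad/s): [2.22, 2.22, 2.79, 3.14, 3.14, 3.14].

### API

Orientations are given as a unit quaternion [x, y, z, w].
In Python, from workcell import status, vision, job gives the robot as it stands. The module is installed in compiled form; this text tells all that it offers.
- The arm moves only by the tool arm_command, never from a script. Its argument "rows" is a list of rows, each a list of 5 numbers: the opening, from 0 (shut) to 1 (fully open), then the shift along the world's x, y, z in cm, then the turn about the world's z in degrees. In form: [[hand, x, y, z, turn], ...]. A call has 1 to 10 rows; each row is the pose to reach, as a shift and turn from the pose commanded when the call began; what a row does not reach only later rows make up. A row lasts 1/8 s, in which the tool goes at most 62.5 mm and 10.7 degrees, less where a joint would pass 70% of its speed; a pose out of reach is approached as far as the arm can. A call with a gripper value outside its range is refused whole. The fingers move at their own pace and stop on an object; the grip force is fixed at half the most. Time passes only in rows, so rows that repeat a pose let the fingers close. It gives the time, the measured TCP pose, the force, the opening and the grip force at its end, in the units of the state.
- status.read_state(): the state, without advancing time (a new reading comes with each control period).
- vision.snapshot(name): name is "scene" or "top" or "wrist"; returns the picture (384x512x3 uint8, red, green, blue); there is no depth.
- vision.camera_info(name): a dict with "fx", "fy", "cx", "cy" (pixels), "extrinsics" (4x4, takes a point from camera to world coordinates). Camera axes: x right, y down, z forward; pixel columns grow to the right and rows downward; lengths in m; the calibration is good to about 2 mm. The wrist camera is an equidistant fisheye: a pixel r from the principal point sees the ray r / f radians off the axis. A picture is of the moment at which its call begins: read the wrist's pose just before it. camera_info takes no time and is no camera call; for the wrist camera it gives the pose at the moment of the call.
- job.job_done(): hands the job in; it is judged then, once.
Trained networks look in the newest picture that a camera, given by its name, has taken for a name from the list of things; names that differ only in an ending like _2 or _b are one class to them, and where a whole thing is asked for, a point or a joint stands for the part that bears it (a point fixed in the world has none). Each returns a list of dicts, best first, with "confidence" (0 to 1); they miss things now and then, are a little off and sometimes report something else, mostly with a low value. They report only what shows in the picture. A call takes as long as a camera call.
- vision.spot_in(query, camera): "box" ([left, top, width, height] in pixels, round what is visible of it).
- vision.trace(query, camera): "pixels" (384x512 bool, what is visible of it) and "box" ([left, top, width, height] in pixels, round what is visible of it).
The state is a dict: "clock": time; "q": joint angles; "dq": joint speeds; "tau": joint torques, N m; "tcp_pos": TCP position; "tcp_rot": TCP orientation; "force": force on the tool from outside, world axes, zero at the start; "wrist_torque": the same for the moment, N m; "grip_width": finger opening in m; "grip_force": force on a finger pad.
Only numpy, scipy, OpenCV 4.12 (cv2) and the standard library are available. Lean on these libraries where they do the work, as an engineer would, in place of code of your own. Each camera call takes 0.05 s, during which the arm holds its last target. There are 200 camera calls.

### The job

The filter shutter on the black training console was left part-way. Slide it (it has an orange tab) towards the green mark until you feel it snap into its first stop, which puts the amber filter over the sensor port; then stop pushing, so that it does not run on to the second stop (blue filter). Let go of it, and leave the multimeter, the mouse and the relay where they are.

Things in the scene. Friction and masses are not known exactly. Their poses are not given: they have to be found in the camera images.
- console: Training console, fixed: black panel in an aluminium frame, 260 (x) x 400 (y) x 70 mm high. Origin: centre of its underside, z up; +y is the way the shutter must slide. The shutter runs on the panel between a low rail (x -60 to -52, top 11 mm above the panel) and an aluminium cover (x +11 to +39, top 26 mm above the panel), both y -180 to +120 mm. Green mark on the cover's +y end.
- port (a point): The sensor port in the panel, its centre: green lens of 14 mm in a steel ring of 20 mm, at the panel's surface, console x -20, y -60 mm. The shutter slides over it; the plain part of the plate covers it at the start.
- shutter (a joint): Slide of the shutter, m, 0 to 0.112, grows towards console +y; starts at 0.002 to 0.008. First stop: somewhere from 0.025 to 0.055, differs each time, can only be felt; second stop 0.050 further. Flat sliding takes about 2 N. Some 10 mm before a stop the force climbs over 3 mm to a peak of 6 to 8 N; past it the shutter snaps on by itself, about 6 mm, into the stop; leaving a stop takes 14 to 20 N.
- shutter_plate (a point): Point in the top of the shutter, in the middle of the amber window (36 x 44 mm). The shutter is a grey plate, 62 (x) x 178 (y) mm, top 5 mm above the panel; from this point it reaches 76 mm to -y and 102 mm to +y. A blue window lies 50 mm from the amber one, to -y; the tab 85 mm to +y.
- shutter_tab (a point): Centre of the orange upright tab fixed to the shutter: 30 mm (console x) x 16 mm (along the slide, console y) x 50 mm tall, from 5 to 55 mm above the panel; this point is half-way up. Axes are the console's. It may be pushed or gripped; free space on its -y and +y sides above the flat plate. The cover begins 31 mm from its centre on the +x side.
- catch (a joint): Height of the spring catch hidden inside the cover, m, up positive: about 0.003 while it rides on the flat, 0.004 to 0.005 on the ridge beside a stop, below 0.001 (about -0.0005) when it has dropped into a stop.
- meter: Red multimeter, loose on the table left of the console, 170 x 82 x 44 mm, origin at the centre of its underside, x along its length. Leave alone.
- mouse: Black computer mouse, loose on the table right of the console, 100 x 58 x 34 mm, origin at the centre of its underside, x along its length. Leave alone.
- relay: Small blue plug-in relay with black foot, loose on the console's panel on the robot's side of the shutter's rail, 30 x 30 x 32 mm, origin at the centre of its underside. Leave alone.

How it is judged:
At the end, for the whole second after the job is handed in: The shutter rests in its first stop, amber filter over the port: the catch has dropped into the notch (reads below 0.001 m), the shutter's slide reads 0.019 to 0.061 m and it is at rest (value of joint catch below 0.001 m and value of joint shutter between 0.019 and 0.061 m and velocity of joint shutter between -0.005 and 0.005 m/s); the robot touches nothing.
It fails at once if the shutter runs on to the second stop (its slide passes 0.068 m) (value of joint shutter above 0.068 m).
It fails at once if the multimeter, the mouse or the relay is moved by more than 20 mm (distance of any of meter, mouse, relay from where it was at the start of the episode above 0.02 m).
It also fails if it takes over 58 s, if anything falls off the work surface, if the arm or the gripper's body presses on something with over 40 N, if the wrist force passes 120 N, or if a joint passes its speed limit or range.

## Working session

There is one attempt and no reset: what is moved stays moved. The work goes in short steps, Python scripts to look and compute and a tool call to move; the robot and the scene stay as the last step left them, time stands still between calls to the robot, and variables do not carry over. Pictures are saved under pics/ and viewed, at most 10 in all, crops included, and the job is handed in when it is done.

Besides the shell and the picture viewer there is one more tool, called after "Request:" as name([rows], argument=value, ...), one row to a line, values as JSON. arm_command: Moves the arm, as the interface text tells. Its arguments: {"type":"object","properties":{"rows":{"type":"array","items":{"type":"array","items":{"type":"number"}}}},"required":["rows"]}

```bash
mkdir -p pics
cat > h.py <<'E'
import numpy as np, cv2
from workcell import status, vision, job
def ray(name,u,v):
    c=vision.camera_info(name);E=np.array(c['extrinsics'])
    a=(u-c['cx'])/c['fx'];b=(v-c['cy'])/c['fy']
    if name=='wrist':
        r=np.hypot(a,b);d=np.array([a/r*np.sin(r),b/r*np.sin(r),np.cos(r)]) if r>0 else np.array([0,0,1.])
    else: d=np.array([a,b,1.])
    return E[:3,3],E[:3,:3]@d
def onz(name,u,v,z):
    o,d=ray(name,u,v);return o+d*(z-o[2])/d[2]
def proj(name,P):
    c=vision.camera_info(name);E=np.array(c['extrinsics']);p=E[:3,:3].T@(np.array(P)-E[:3,3])
    if name=='wrist':
        t=np.arctan2(np.hypot(p[0],p[1]),p[2]);k=t/np.hypot(p[0],p[1]);return c['cx']+c['fx']*k*p[0],c['cy']+c['fy']*k*p[1]
    return c['cx']+c['fx']*p[0]/p[2],c['cy']+c['fy']*p[1]/p[2]
E
python3 - <<'E'
from h import *
for n in ['top','scene']:
    im=vision.snapshot(n);cv2.imwrite(f'pics/{n}1.png',im[:,:,::-1])
    for q in ['console','shutter_tab','shutter_plate','meter','mouse','relay']:
        for r in vision.trace(q,n)[:1]:
            v,u=np.nonzero(r['pixels']);print(n,q,round(r['confidence'],2),r['box'],u.mean().round(1),v.mean().round(1),cv2.minAreaRect(np.c_[u,v].astype(np.float32)))
            print(onz(n,u.mean(),v.mean(),.1 if q=='shutter_tab' else .07).round(3))
    print(np.array(vision.camera_info(n)['extrinsics']).round(3).tolist())
s=status.read_state();print(s['clock'],s['tcp_pos'],s['tcp_rot'],s['force'])
E
```

```text
top console 0.62 [215.5, 133.6, 154.5, 107.4] 292.2 187.5 ((292.57781982421875, 188.24514770507812), (97.24775695800781, 148.08607482910156), 86.42366790771484)
[ 0.551 -0.074  0.07 ]
top shutter_tab 0.74 [291.9, 180.1, 66.8, 26.5] 323.3 192.3 ((323.4349060058594, 192.36087036132812), (23.019590377807617, 65.29348754882812), 86.72950744628906)
[ 0.537 -0.154  0.1  ]
top shutter_plate 0.77 [289.7, 180.3, 69.7, 27.4] 323.4 192.3 ((323.39691162109375, 192.35018920898438), (22.830453872680664, 65.37244415283203), 86.42366790771484)
[ 0.54  -0.159  0.07 ]
top meter 0.65 [179.6, 172.0, 37.2, 66.5] 196.1 207.4 ((195.9662322998047, 207.51177978515625), (30.137248992919922, 61.810157775878906), 7.352379322052002)
[0.493 0.184 0.07 ]
top mouse 0.94 [372.9, 184.0, 29.3, 38.0] 387.0 202.0 ((386.70001220703125, 202.10000610351562), (35.417510986328125, 20.87103271484375), 71.56504821777344)
[ 0.516 -0.334  0.07 ]
top relay 0.48 [286.2, 217.2, 14.8, 11.5] 290.6 222.6 ((290.5, 222.5), (11.0, 11.0), 90.0)
[ 0.456 -0.071  0.07 ]
[[0.014, -0.997, 0.076, 0.438], [-0.999, -0.016, -0.028, 0.054], [0.029,
[... 672 characters left out ...]
375, 176.27835083007812), (65.18522644042969, 18.47930145263672), 23.96249008178711)
[0.524 0.15  0.07 ]
scene mouse 0.75 [115.0, 301.9, 56.8, 38.0] 141.8 320.8 ((141.58824157714844, 320.3529357910156), (52.73754119873047, 30.67387580871582), 19.653823852539062)
[ 0.559 -0.374  0.07 ]
scene relay 0.64 [209.0, 195.4, 17.9, 18.4] 217.6 203.9 ((217.75001525878906, 203.75), (17.677669525146484, 18.384777069091797), 45.0)
[ 0.44  -0.056  0.07 ]
[[0.778, 0.386, -0.495, 1.002], [0.628, -0.486, 0.608, -0.581], [-0.006, -0.784, -0.621, 0.7], [0.0, 0.0, 0.0, 1.0]]
0.7 [0.27846633 0.55955343 0.23131025] [ 2.28853114e-01  9.73460965e-01  3.21110079e-05 -1.15198113e-06] [0.55789522 0.29544742 0.25770288]
```

View pics/top1.png

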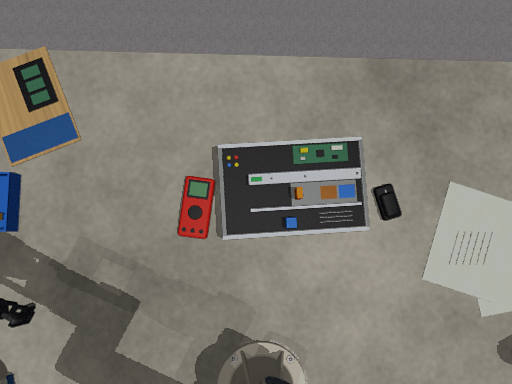

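View pics/scene1.png

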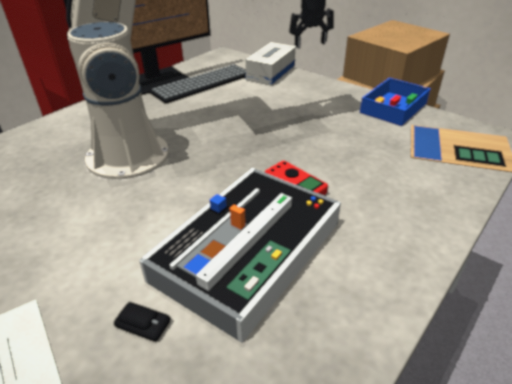

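Top view: tab at about (299,193), amber at (328,192), blue at (347,192), green mark at (256,179), relay at (291,223). The slide runs left in the image, close to world +y.

Run:
```python
from h import *
from scipy.optimize import least_squares
C={}
for n in ['top','scene']:
    im=cv2.imread(f'pics/{n}1.png');h=cv2.cvtColor(im,cv2.COLOR_BGR2HSV)
    for name,lo,hi in [('orange',(5,150,80),(18,255,255)),('green',(45,120,60),(75,255,255))]:
        m=cv2.inRange(h,lo,hi);k,l,s,c=cv2.connectedComponentsWithStats(m)
        for i in range(1,k):
            if s[i,4]>25: print(n,name,s[i],c[i].round(1))
# console corners, top view
for p in [(220,148),(361,139),(367,229),(222,238)]: print(onz('top',*p,.07).round(3))
d=onz('top',355,174,.08)-onz('top',250,180,.08);print(d)
d=onz('top',361,204.5,.07)-onz('top',251,210,.07);print(d)
```

```text
top orange [296 187   7  12  77] [298.9 192.5]
top orange [321 186  16  13 183] [328.  191.7]
top green [251 177  11   4  40] [255.8 178.5]
scene orange [229 204  16  25 284] [237.3 215.7]
scene orange [202 241  22  16 181] [212.5 248.5]
scene green [408  94   8   9  46] [411.2  97.5]
scene green [302 179  17   9  89] [310.1 183.3]
[0.656 0.123 0.07 ]
[ 0.689 -0.263  0.07 ]
[ 0.442 -0.278  0.07 ]
[0.412 0.113 0.07 ]
[ 0.02132718 -0.2841654   0.        ]
[ 0.01955504 -0.29890247  0.        ]
```

Run:
```python
from h import *
def tri(a,b):
    (o1,d1),(o2,d2)=ray('top',*a),ray('scene',*b)
    A=np.c_[d1,-d2];t=np.linalg.lstsq(A,o2-o1,rcond=None)[0]
    return (o1+d1*t[0]).round(4),(o2+d2*t[1]).round(4)
print('amber',tri((328.3,191.9),(212.5,248.5)),'green',tri((256,178.7),(310,183.3)))
for z in(.06,.07,.1,.12): print(z,onz('top',298.9,192.5,z).round(4),onz('scene',237.3,215.7,z).round(4),onz('top',328.3,191.9,z).round(4))
```

```text
amber (array([ 0.5405, -0.1716,  0.0765]), array([ 0.5382, -0.1738,  0.0767])) green (array([0.5654, 0.0261, 0.1385]), array([0.6172, 0.0618, 0.1439]))
0.06 [ 0.539 -0.094  0.06 ] [ 0.4969 -0.0509  0.06  ] [ 0.542 -0.175  0.06 ]
0.07 [ 0.5381 -0.0927  0.07  ] [ 0.5048 -0.0592  0.07  ] [ 0.5411 -0.1729  0.07  ]
0.1 [ 0.5354 -0.0888  0.1   ] [ 0.5286 -0.084   0.1   ] [ 0.5383 -0.1668  0.1   ]
0.12 [ 0.5336 -0.0861  0.12  ] [ 0.5444 -0.1006  0.12  ] [ 0.5365 -0.1627  0.12  ]
```

Request:
arm_command([
  [0,2,-5,0,3],
  [0,4,-10,0,6],
  [0,6,-15,0,9],
  [0,8,-20,0,12],
  [0,10,-26,0,15],
  [0,12,-32,0,18],
  [0,14,-38,0,21],
  [0,16.2,-44,0,24],
  [0,18.5,-49.5,0,27],
  [0,20.5,-55,0,30.8],
])

```text
clock: 1.95
tcp_pos: [0.4843, 0.0074, 0.2317]
tcp_rot: [-0.039, 0.999, 0.0, 0.001]
force: [0.8, 0.8, 0.2]
grip_width: -0.0001
grip_force: 0.0
```

Request:
arm_command([
  [0,2,-5,0,0],
  [0,4,-10,0,0],
  [0,5.5,-14.5,0,0],
  [0,5.5,-14.5,0,0],
  [0,5.5,-14.5,0,0],
])

```text
clock: 2.58
tcp_pos: [0.538, -0.1352, 0.2311]
tcp_rot: [-0.038, 0.999, 0.0, -0.0]
force: [-0.6, 0.3, -0.3]
grip_width: -0.0001
grip_force: 0.0
```

Run:
```python
from h import *
s=status.read_state();print(s['clock'],s['tcp_pos'],s['tcp_rot'],s['force'])
im=vision.snapshot('wrist');cv2.imwrite('pics/w1.png',im[:,:,::-1])
for n in ['wrist','top']:
    if n=='top': im=vision.snapshot(n)
    h=cv2.cvtColor(im,cv2.COLOR_RGB2HSV);m=cv2.inRange(h,(5,150,60),(18,255,255));k,l,st,c=cv2.connectedComponentsWithStats(m)
    for i in range(1,k):
        if st[i,4]>40: print(n,st[i],c[i].round(1),onz(n,*c[i],.125).round(4),onz(n,*c[i],.075).round(4))
print('tcp px',proj('wrist',s['tcp_pos']), 'pred tab top',proj('wrist',[.534,-.087,.125]))
```

```text
2.575 [ 0.53804246 -0.13518169  0.23106554] [-3.75226021e-02  9.99295691e-01  2.66954450e-04 -3.24130300e-04] [-0.59625168  0.26043983 -0.29175891]
wrist [ 193  162   42   33 1355] [213.5 178. ] [ 0.5258 -0.1669  0.125 ] [ 0.5372 -0.1721  0.075 ]
wrist [289 165  25  42 597] [299.4 184.6] [ 0.5259 -0.0922  0.125 ] [ 0.5373 -0.0825  0.075 ]
top [295 187   8  12  86] [298.4 192.5] [ 0.5331 -0.0841  0.125 ] [ 0.5376 -0.0906  0.075 ]
tcp px (np.float64(248.71981525433813), np.float64(247.122789376734)) pred tab top (np.float64(303.7875994178073), np.float64(193.8394623254679))
```

View pics/w1.png

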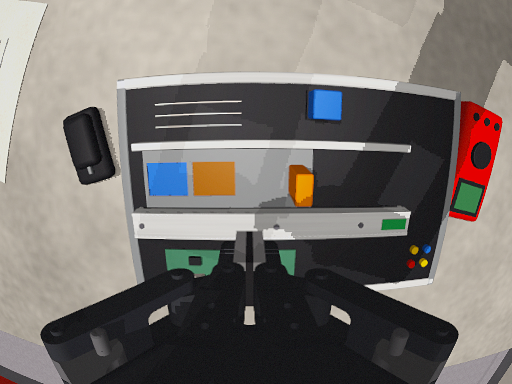

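Wrist view: tab at (300,185), amber at (213,178), relay at (324,104). This matches the estimate, with the tab centre at about (0.532,-0.087). I'll descend on its -y side.

Request:
arm_command([
  [0,-0.3,0,-5,0],
  [0,-0.3,0,-10,0],
  [0,-0.3,0,-13.4,0],
  [0,-0.3,0,-13.4,0],
  [0,-0.3,0,-13.4,0],
])

```text
clock: 3.3
tcp_pos: [0.5363, -0.135, 0.0987]
tcp_rot: [-0.038, 0.999, -0.0, 0.001]
force: [-0.4, 0.2, 0.7]
grip_width: 0.0
grip_force: 0.0
```

Request:
arm_command([
  [0,0,0.3,0,0],
  [0,0,0.6,0,0],
  [0,0,0.9,0,0],
  [0,0,1.2,0,0],
  [0,0,1.2,0,0],
])

```text
clock: 3.92
tcp_pos: [0.5354, -0.1233, 0.0973]
tcp_rot: [-0.038, 0.999, 0.0, -0.0]
force: [1.1, -0.1, -0.3]
grip_width: 0.0001
grip_force: 0.0
```

Request:
arm_command([
  [0,0,0.2,0,0],
  [0,0,0.4,0,0],
  [0,0,0.6,0,0],
  [0,0,0.6,0,0],
])

```text
clock: 4.42
tcp_pos: [0.5354, -0.1173, 0.0973]
tcp_rot: [-0.038, 0.999, 0.0, -0.0]
force: [-0.0, -0.6, 0.8]
grip_width: -0.0002
grip_force: 0.0
```

Request:
arm_command([
  [0,0,0.2,0,0],
  [0,0,0.4,0,0],
  [0,0,0.4,0,0],
])

```text
clock: 4.8
tcp_pos: [0.5355, -0.1133, 0.0973]
tcp_rot: [-0.038, 0.999, 0.0, -0.0]
force: [0.1, -0.0, 0.1]
grip_width: 0.0
grip_force: 0.0
```

Request:
arm_command([
  [0,0,0.2,0,0],
  [0,0,0.4,0,0],
  [0,0,0.4,0,0],
])

```text
clock: 5.18
tcp_pos: [0.5354, -0.1093, 0.0973]
tcp_rot: [-0.038, 0.999, 0.0, -0.0]
force: [-0.1, 0.2, 0.6]
grip_width: 0.0001
grip_force: 0.0
```

Request:
arm_command([
  [0,0,0.1,0,0],
  [0,0,0.2,0,0],
  [0,0,0.3,0,0],
])

```text
clock: 5.55
tcp_pos: [0.5354, -0.1067, 0.0973]
tcp_rot: [-0.038, 0.999, -0.0, -0.0]
force: [-1.3, -3.4, 0.6]
grip_width: -0.0001
grip_force: 1.5
```

Contact at y ≈ -0.107. I'll keep pushing in small steps.

Request:
arm_command([
  [0,0,0.1,0,0],
  [0,0,0.2,0,0],
  [0,0,0.3,0,0],
])

```text
clock: 5.92
tcp_pos: [0.5352, -0.1034, 0.0972]
tcp_rot: [-0.038, 0.999, 0.0, -0.0]
force: [-2.0, -3.1, 1.6]
grip_width: -0.0006
grip_force: 1.5
```

Request:
arm_command([
  [0,0,0.1,0,0],
  [0,0,0.2,0,0],
  [0,0,0.3,0,0],
])

```text
clock: 6.3
tcp_pos: [0.5354, -0.1004, 0.0972]
tcp_rot: [-0.038, 0.999, 0.0, -0.0]
force: [-1.8, -3.0, -0.1]
grip_width: 0.0001
grip_force: 1.5
```

Request:
arm_command([
  [0,0,0.1,0,0],
  [0,0,0.2,0,0],
  [0,-0.02,0.3,0,0],
])

```text
clock: 6.68
tcp_pos: [0.5353, -0.0974, 0.0973]
tcp_rot: [-0.038, 0.999, -0.0, 0.0]
force: [-1.6, -3.3, -0.1]
grip_width: 0.0002
grip_force: 1.5
```

Request:
arm_command([
  [0,0,0.1,0,0],
  [0,0,0.2,0,0],
  [0,-0.02,0.3,0,0],
])

```text
clock: 7.05
tcp_pos: [0.5351, -0.0944, 0.0973]
tcp_rot: [-0.038, 0.999, -0.0, 0.0]
force: [-1.9, -3.5, -0.9]
grip_width: -0.0001
grip_force: 1.5
```

Request:
arm_command([
  [0,0,0.1,0,0],
  [0,0,0.2,0,0],
  [0,-0.02,0.3,0,0],
])

```text
clock: 7.42
tcp_pos: [0.5349, -0.0919, 0.0973]
tcp_rot: [-0.038, 0.999, -0.0, 0.0]
force: [-1.7, -7.6, -1.6]
grip_width: -0.0002
grip_force: 3.6
```

Request:
arm_command([
  [0,0,0.1,0,0],
  [0,0,0.2,0,0],
  [0,-0.02,0.3,0,0],
])

```text
clock: 7.8
tcp_pos: [0.5347, -0.0886, 0.0973]
tcp_rot: [-0.038, 0.999, -0.0, -0.0]
force: [-1.7, -2.0, -1.3]
grip_width: -0.0002
grip_force: 1.1
```

Force rose to 7.6 N and then dropped. I'll hold and look.

Request:
arm_command([
  [0,0,0,0,0],
  [0,0,0,0,0],
])

```text
clock: 8.05
tcp_pos: [0.5352, -0.0882, 0.0975]
tcp_rot: [-0.038, 0.999, 0.0, 0.0]
force: [0.5, -0.6, 0.3]
grip_width: 0.0002
grip_force: 0.1
```

Run:
```python
from h import *
s=status.read_state();print(s['clock'],s['tcp_pos'],s['force'],s['grip_force'])
for n in ['wrist','top']:
    im=vision.snapshot(n);cv2.imwrite(f'pics/{n}2.png',im[:,:,::-1])
    h=cv2.cvtColor(im,cv2.COLOR_RGB2HSV);m=cv2.inRange(h,(5,150,60),(18,255,255));k,l,st,c=cv2.connectedComponentsWithStats(m)
    for i in range(1,k):
        if st[i,4]>40: print(n,st[i],c[i].round(1),onz(n,*c[i],.125).round(4),onz(n,*c[i],.075).round(4))
```

```text
8.05 [ 0.53515851 -0.08819439  0.0974884 ] [ 0.53771452 -0.56761879  0.2602673 ] 0.10961400344967842
wrist [ 113  197   71   54 3050] [146.6 222.7] [ 0.5145 -0.1349  0.125 ] [ 0.5353 -0.1526  0.075 ]
wrist [ 273  203   45   75 2568] [294.5 238.5] [ 0.5164 -0.0707  0.125 ] [ 0.5381 -0.0606  0.075 ]
```

View pics/wrist2.png

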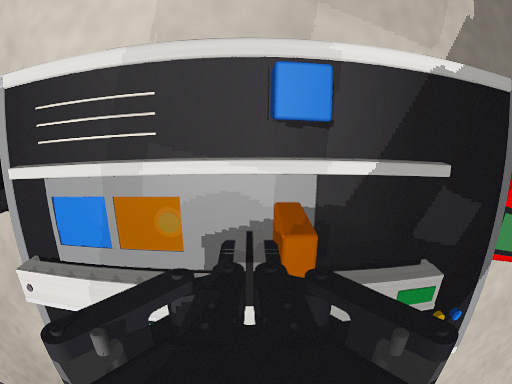

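Amber has moved about 19 mm and the port shows through it at (168,222), right of the window's centre. The snap isn't clear yet, so I'll advance carefully; leaving a stop takes at least 14 N.

Request:
arm_command([
  [0,0,0.1,0,0],
  [0,-0.01,0.15,0,0],
])

```text
clock: 8.4
tcp_pos: [0.5347, -0.0868, 0.0973]
tcp_rot: [-0.038, 0.999, 0.0, 0.0]
force: [-0.4, 0.1, 0.4]
grip_width: 0.0001
grip_force: 0.0
```

Run:
```python
from h import *
s=status.read_state();print(s['clock'],s['tcp_pos'],s['force'],s['grip_force'])
for n in ['wrist']:
    im=vision.snapshot(n);cv2.imwrite(f'pics/{n}3.png',im[:,:,::-1])
    h=cv2.cvtColor(im,cv2.COLOR_RGB2HSV);m=cv2.inRange(h,(5,150,60),(18,255,255));k,l,st,c=cv2.connectedComponentsWithStats(m)
    for i in range(1,k):
        if st[i,4]>40: print(n,st[i],c[i].round(1),onz(n,*c[i],.125).round(4),onz(n,*c[i],.075).round(4))
```

```text
8.4 [ 0.53466098 -0.0868176   0.09732792] [-0.41910638  0.05760902  0.41427565] 0.0
wrist [ 119  198   71   54 3087] [153.2 223.8] [ 0.5141 -0.1304  0.125 ] [ 0.5349 -0.1467  0.075 ]
wrist [ 279  203   48   75 2781] [300.4 239.6] [ 0.5162 -0.0667  0.125 ] [ 0.538  -0.0555  0.075 ]
```

It snapped: the shutter jumped about 6 mm while the tool moved 1.4 mm, and contact is gone. I'll retreat.

Request:
arm_command([
  [0,0,-0.8,0,0],
  [0,0.1,-2,0,0],
  [0,0.1,-2,4,0],
  [0,0.1,-2,9,0],
  [0,0.1,-2,13,0],
  [0,0.1,-2,13,0],
  [0,0.1,-2,13,0],
])

```text
clock: 9.32
tcp_pos: [0.5352, -0.1075, 0.2268]
tcp_rot: [-0.038, 0.999, 0.0, -0.0]
force: [0.2, 0.4, 0.3]
grip_width: -0.0
grip_force: 0.0
```

Run:
```python
from h import *
s=status.read_state();print(s['clock'],s['tcp_pos'],s['force'],s['grip_force'])
for n in ['wrist']:
    im=vision.snapshot(n);cv2.imwrite(f'pics/{n}4.png',im[:,:,::-1])
    h=cv2.cvtColor(im,cv2.COLOR_RGB2HSV);m=cv2.inRange(h,(5,150,60),(18,255,255));k,l,st,c=cv2.connectedComponentsWithStats(m)
    for i in range(1,k):
        if st[i,4]>40: print(n,st[i],c[i].round(1),onz(n,*c[i],.125).round(4),onz(n,*c[i],.075).round(4))
```

```text
9.325 [ 0.53521209 -0.10747736  0.22682278] [0.17896756 0.41302929 0.27514487] 0.0
wrist [ 190  163   43   34 1262] [210.7 179.7] [ 0.5231 -0.1413  0.125 ] [ 0.5347 -0.1471  0.075 ]
wrist [288 166  25  43 615] [298.3 186.8] [ 0.5236 -0.0665  0.125 ] [ 0.5353 -0.0569  0.075 ]
```

View pics/wrist4.png

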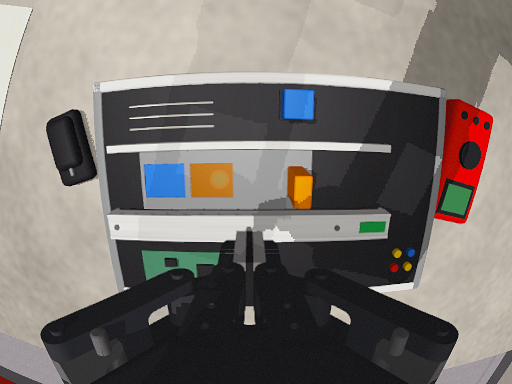

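Amber at (211,180) lies over the port at (219,179), unchanged since the snap. It stopped about 10-11 mm after the force began to climb, as the description says it should. The other objects haven't moved.

```bash
python3 -c "
from workcell import job
print(job.job_done())"
```

```text
the job is handed in; nothing more can be done
None
```

I pushed the shutter until it snapped into its first stop, putting the amber filter over the port; then I backed the arm clear, left the other objects untouched, and handed the job in at about 9.4 s (no verdict was returned).

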